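# Load the slide viewer and set its filter cover

## Task

Place the tray that holds the two glass slides on the viewer's raised viewing plate, squarely on it with its edges flush with the plate's edges all round. Then fold the viewer's filter cover down to 45 degrees, in line with the fixed sloping guide bar beside its hinge, and let go of it. Leave the empty tray, the jars and the pen beaker where they stand.

Things in the scene. Friction and masses are not known exactly. Their poses are not given: they have to be found in the camera images.
- slide_tray: grey plastic open tray, outline 60 mm (its x) by 90 mm (its y), 14 mm high, walls and floor 4 mm; two glass slides with white paper ends lie in it. About 70 g. Origin: centre of its underside, z up. It may lie either way round on the plate.
- spare_tray: the other grey tray: same outline and height, but empty. A bystander. Origin: centre of its underside.
- viewer: slide viewer, fixed to the bench: grey housing 160 mm (x) by 150 mm (y), top 30 mm high, with a raised white viewing plate 60 (x) by 90 (y) mm, its top 38 mm high. A cover is hinged along its far (+x) side between ears 66 mm high. Origin: centre of the underside, z up, -x is the front.
- plate_top (a point): centre of the top of the raised viewing plate (in the viewer's frame 20 mm to the front of its origin, 38 mm up); axes as the viewer's.
- cover (a joint): angle of the cover about its hinge, rad: 0 = lying shut over the plate, 0.785 = 45 degrees above level, 1.57 = upright, 2.1 = fully back. Stiff hinge: it stays where it is left, about 2 to 3 N at the bar moves it.
- cover_hinge (a point): middle of the hinge axis, 60 mm above the bench, 72 mm behind (+x of) the viewer's origin; axes as the viewer's, the hinge runs along y. Beside its -y end, 72 mm from the middle, a 6 mm thick aluminium guide bar 85 mm long slopes from the hinge up to the front at 45 degrees.
- cover_bar (a point): middle of the round steel grip bar, 10 mm thick, 108 mm long, on the cover's free edge, parallel to the hinge and 158 mm from it, held by two 8 mm wide arms 50 mm either side of its middle; 28 mm from the bar's axis begins the cover's black 6 mm thick frame, 130 mm wide, with an amber pane. Axes: the cover's; x points from bar to hinge.
- jar_1: white round jar, 46 mm across, 84 mm high, stands at one short end of the tray of slides. Bystander. Origin: centre of its underside.
- jar_2: the same sort of jar, at one short end of the empty tray. Bystander.
- pen_beaker: clear beaker 59 mm across with pens, 141 mm high in all, near the robot to the left. Bystander. Origin: centre of its underside.

How it is judged:
On the way, in this order (a step that is already met when the one before it is completed fails the run):
1. the tray of slides lies released, flat and squarely on the viewing plate (horizontal distance between slide_tray and plate_top below 0.006 m and z of slide_tray in the frame of plate_top between -0.004 and 0.004 m and angle between the y axis of slide_tray and the y axis of viewer, either way round below 0.09 rad and angle between slide_tray's own z axis and vertical below 0.05 rad and contact force between the fingers and slide_tray below 0.05 N and linear speed of slide_tray below 0.02 m/s), for 0.2 s.
2. the cover stands at 45 degrees with the tray still in place (all of step 1 and value of joint cover between 0.695 and 0.875 rad and velocity of joint cover between -0.05 and 0.05 rad/s), for 0.2 s.
At the end, for the whole second after the job is handed in: The tray of slides lies flat on the viewing plate, its centre within 6 mm of the plate's and its sides within 0.09 rad of the plate's (either way round); the cover rests at 0.785 rad (45 degrees) within 0.09 rad; both are released and at rest (all of step 2); the robot touches nothing.
It fails at once if the empty tray is pushed more than 20 mm or tipped (distance of spare_tray from where it was at the start of the episode above 0.02 m or angle between spare_tray's own z axis and vertical above 0.35 rad).
It fails at once if a jar is pushed more than 20 mm or tipped (distance of jar_1 from where it was at the start of the episode above 0.02 m or angle between jar_1's own z axis and vertical above 0.35 rad).
It fails at once if a jar is pushed more than 20 mm or tipped (distance of jar_2 from where it was at the start of the episode above 0.02 m or angle between jar_2's own z axis and vertical above 0.35 rad).
It fails at once if the pen beaker is pushed more than 20 mm or tipped (distance of pen_beaker from where it was at the start of the episode above 0.02 m or angle between pen_beaker's own z axis and vertical above 0.35 rad).
It also fails if it takes over 50 s, if anything falls off the work surface, if the arm or the gripper's body presses on something with over 40 N, if the wrist force passes 120 N, or if a joint passes its speed limit or range.

## Robot

A 6-joint arm with a two-finger parallel gripper is mounted at the origin on a cart in front of the work surface, level with it; the furniture and walls round the work are solid. World frame = base frame: x ahead of the robot, y to its left, z up, the work surface at z = 0. Lengths are in m, angles in rad, forces in N, time in s.
With the tool pointing down it reaches from about 0.375 to 0.9 m from the base axis. Payload 3.1 kg.
Tool frame: the origin (TCP) lies at the very end of the fingers, on their centre line; the grasp point (between the pads) lies 19 mm behind it; z points along the fingers, y is the direction in which the jaws open and shut (so a half turn about z gives the same grasp; the last joint's range is limited). The gripper opens to 85 mm and grips with 20 to 120 N. Pads are 22 mm wide; open, the fingers measure 114 mm over their backs; the gripper's body (76 mm by 85 mm) begins 54 mm behind the grasp point. The pads swing forward as they close: fully open they stand 13 mm farther back than shut.
Start: joints at [1.042, 0.527, 1.433, -0, 1.181, -0.178], TCP at [0.214, 0.587, 0.231] pointing down, gripper open.
Joint ranges: [-3.08, 3.08], [-0.75, 2.2], [0.22, 2.44], [-1.43, 4.57], [0, 2.65], [-2.85, 2.85]. Speed limits (rad/s): [2.79, 2.79, 3.14, 3.14, 3.14, 3.14].

## Interface

Orientations are given as a unit quaternion [x, y, z, w].
In Python, from station import manip gives the robot as it stands. The module is installed in compiled form; this text tells all that it offers.
- The arm moves only by the tool send_rows, never from a script. Its argument "commands" is a list of rows, each an object with "delta_pos": the shift along the world's x, y, z in cm, a list of three; "yaw": the turn about the world's z in rad. A call has 1 to 10 rows; each row shifts and turns the pose as measured when the row begins; what a row does not reach is not made up. A row lasts 1/8 s, in which the tool goes at most 62.5 mm and 10.7 degrees, less where a joint would pass 70% of its speed; a pose out of reach is approached as far as the arm can. A call is refused whole if a number of a shift passes 6.25 or a number of a turn 0.188, either way. A call with a gripper value outside its range is refused whole. "grip" is the closure, from -1 (fully open) to 1 (shut), set as the call begins (left out, the last holds). The fingers move at their own pace and stop on an object; "force" is the grip in N (left out, the last holds). Time passes only in rows, so rows that do not move let the fingers close. It gives the time, the measured TCP pose, the force and the opening at its end, in the units of the state.
- manip.sense(): the state, without advancing time (a new reading comes with each control period).
- manip.snapshot(name): name is "side" or "top" or "wrist"; returns the picture (480x640x3 uint8, blue, green, red); there is no depth.
- manip.get_calibration(name): a dict with "fx", "fy", "cx", "cy" (pixels), "world_to_cam" (4x4, takes a point from world to camera coordinates); the wrist camera has in their place "mount" (4x4, takes a point from camera to tool coordinates, whose origin is the TCP and whose axes are the flange's). Camera axes: x right, y down, z forward; pixel columns grow to the right and rows downward; lengths in m; the calibration is good to about 2 mm. A picture is of the moment at which its call begins: read the wrist's pose just before it. get_calibration takes no time and is no camera call.
- manip.sign_off(): hands the job in, once; it reports no verdict.
The state is a dict: "t": time; "q": joint angles; "qd": joint speeds; "tau": joint torques, N m; "tcp_pos": TCP position; "tool_rot": TCP orientation; "force": force on the tool from outside, world axes, zero at the start; "ft_torque": the same for the moment, N m; "finger_gap": opening from 0.0 (shut) to 1.0 (fully open).
Only numpy, scipy, OpenCV 4.12 (cv2) and the standard library are available. Lean on these libraries where they do the work, as an engineer would, in place of code of your own. Each camera call takes 0.05 s, during which the arm holds its last target. There are 200 camera calls.

## Working session

There is one attempt and no reset: what is moved stays moved. The work goes in short steps, Python scripts to look and compute and a tool call to move; the robot and the scene stay as the last step left them, time stands still between calls to the robot, and variables do not carry over. Pictures are saved under pics/ and viewed, about 8 in all and at most 12, crops included, and the job is handed in when it is done.

Besides the shell and the picture viewer there is one more tool, called after ">>>" as name([rows], argument=value, ...), one row to a line, values as JSON. send_rows: Moves the arm, as the interface text tells. Its arguments: {"type":"object","properties":{"commands":{"type":"array","items":{"type":"object","properties":{"delta_pos":{"type":"array","items":{"type":"number"}},"yaw":{"type":"number"}}}},"grip":{"type":"number"},"force":{"type":"number"}},"required":["commands"]}

```bash
mkdir -p pics
cat > h.py <<'E'
import numpy as np, cv2
from station import manip
def snap(n,f):
    im=manip.snapshot(n); cv2.imwrite('pics/'+f,im); return im
def ray(n,u,v,z):
    c=manip.get_calibration(n); T=np.linalg.inv(np.array(c['world_to_cam']))
    d=T[:3,:3]@np.array([(u-c['cx'])/c['fx'],(v-c['cy'])/c['fy'],1]); o=T[:3,3]
    return o+d*(z-o[2])/d[2]
def proj(n,p):
    c=manip.get_calibration(n); q=np.array(c['world_to_cam'])@np.append(p,1)
    return np.array([c['fx']*q[0]/q[2]+c['cx'],c['fy']*q[1]/q[2]+c['cy']])
E
python3 - <<'E'
from h import *
snap('top','top1.png');snap('side','side1.png')
s=manip.sense();print(s['t'],s['tcp_pos'],s['tool_rot'],s['finger_gap'])
for n in('top','side','wrist'):
  c=manip.get_calibration(n);print(n,c['fx'],c['cx'],c['cy']);print(np.round(np.array(c.get('world_to_cam',c.get('mount'))),3))
E
```

```text
0.1 [0.21382729 0.58659484 0.23043125] [ 1.74029310e-01  9.84739982e-01 -9.22566943e-04 -3.39762083e-04] 0.9945650374083338
top 506.3594050769484 322.89192261925115 241.85916640830152
[[-0.022 -1.    -0.004  0.094]
 [-0.983  0.022 -0.18   0.465]
 [ 0.18   0.    -0.984  0.947]
 [ 0.     0.     0.     1.   ]]
side 556.9406546449994 326.4704883991091 236.8900361962831
[[ 0.833 -0.553 -0.018 -0.32 ]
 [-0.37  -0.534 -0.76   0.278]
 [ 0.41   0.64  -0.649  0.981]
 [ 0.     0.     0.     1.   ]]
wrist 367.49499396659195 319.49864196040585 239.71237649400126
[[ 0.001 -0.962 -0.273  0.069]
 [ 1.     0.001  0.001  0.001]
 [-0.    -0.273  0.962 -0.142]
 [ 0.     0.     0.     1.   ]]
```

View pics/top1.png

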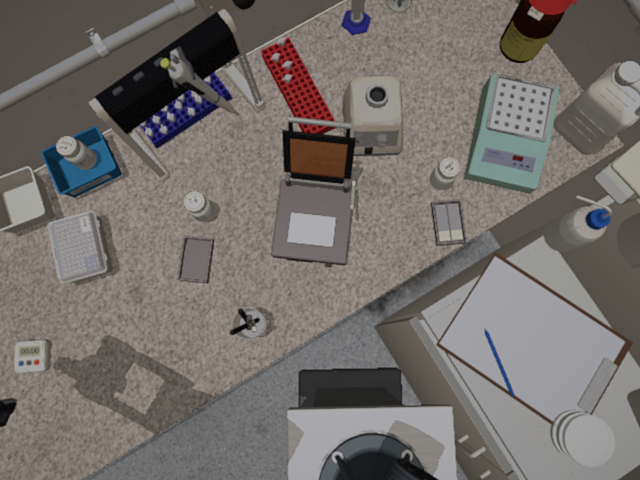

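View pics/side1.png

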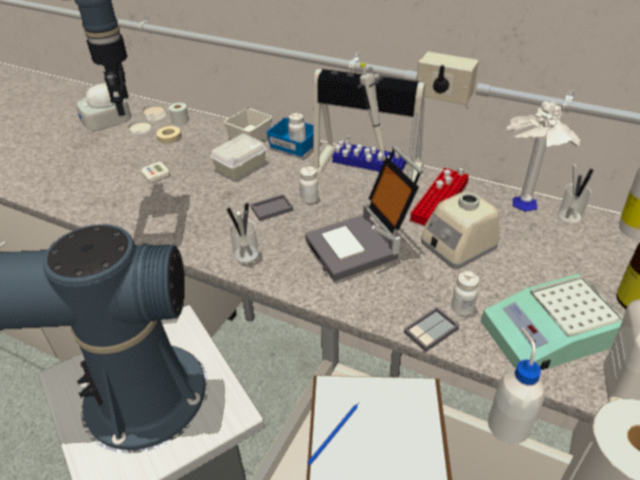

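The top view shows the slide tray at about (448,222), jar_1 at (446,172), the viewer plate at (312,230) and the cover standing back with its bar at about (320,125). The empty tray is at (196,260). I'll enlarge the viewer and tray area.

Run:
```python
from h import *
im=cv2.imread('pics/top1.png')
cv2.imwrite('pics/crop1.png',cv2.resize(im[110:280,260:480],None,fx=3.5,fy=3.5,interpolation=cv2.INTER_CUBIC))
def rect(m,z,l):
    cs,_=cv2.findContours(m.astype(np.uint8),cv2.RETR_EXTERNAL,cv2.CHAIN_APPROX_NONE)
    c=max(cs,key=cv2.contourArea).reshape(-1,2)
    w=np.array([ray('top',*p,z)[:2] for p in c],np.float32)
    (x,y),(a,b),t=cv2.minAreaRect(w);print(l,x,y,a,b,t)
g=im.min(2).astype(int)
m=np.zeros(g.shape,bool);m[205:255,280:345]=g[205:255,280:345]>190;rect(m,.038,'plate')
```

```text
Traceback (most recent call last):
ValueError: max() iterable argument is empty
```

View pics/crop1.png

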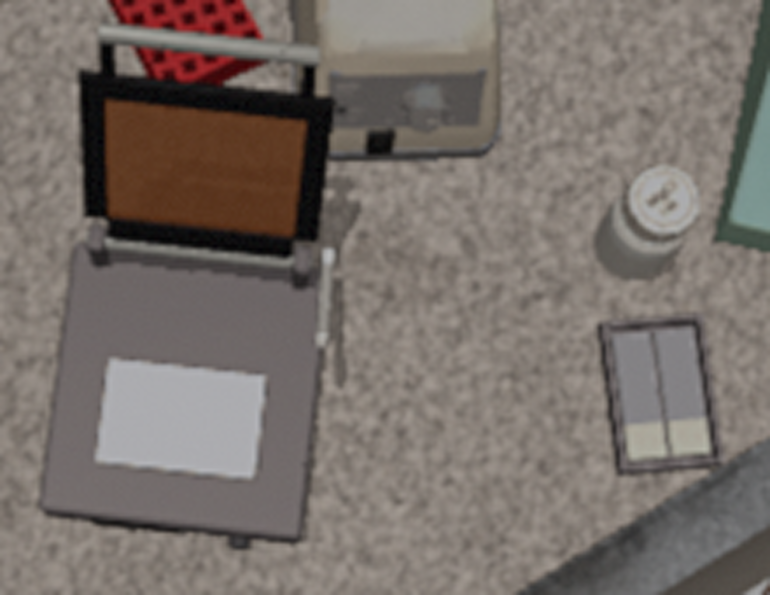

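The crop shows the plate corners at (107,358), (266,375), (254,479) and (95,462). The tray rim corners are (600,323), (698,319), (718,465) and (620,472), and the bar ends are (101,34) and (317,54), all in crop pixels.

Run:
```python
from h import *
f=lambda p,z:ray('top',p[0]/3.5+260-.36,p[1]/3.5+110-.36,z)
def q(l,P,z):
    w=np.array([f(p,z)[:2] for p in P]);d=np.roll(w,-1,0)-w
    print(l,w.mean(0).round(4),np.linalg.norm(d,axis=1).round(4),'edge angles',np.degrees(np.arctan2(d[:,1],d[:,0])).round(1))
    return w
q('plate',[(107,358),(266,375),(254,479),(95,462)],.038)
q('tray',[(600,323),(698,319),(718,465),(620,472)],.014)
w=q('bar',[(101,34),(317,54)],.2)
print('guide',f((328,255),.125),f((321,340),.125))
print('jar',f((663,200),.084),'bar@.2',w)
```

```text
plate [0.4936 0.1061] [0.0906 0.0601 0.0897 0.0602] edge angles [-97.6 172.1  82.5  -7. ]
tray [ 0.5065 -0.1701] [0.0572 0.0867 0.0565 0.0885] edge angles [ -88.9 -176.4   92.8    4. ]
bar [0.6462 0.0851] [0.1062 0.1062] edge angles [-97.  83.]
guide [0.56058035 0.02554515 0.125     ] [0.51501525 0.030661   0.125     ]
jar [ 0.6001475  -0.16182164  0.084     ] bar@.2 [[0.65261816 0.13780233]
 [0.63971159 0.03243749]]
```

>>> send_rows([
  {"delta_pos": [2.4,-3.9,0.4],"yaw": 0.04},
  {"delta_pos": [2.4,-3.9,0.4],"yaw": 0.04},
  {"delta_pos": [2.4,-3.9,0.4],"yaw": 0.04},
  {"delta_pos": [2.4,-3.9,0.4],"yaw": 0.04},
  {"delta_pos": [2.4,-3.9,0.4],"yaw": 0.04},
  {"delta_pos": [2.4,-3.9,0.4],"yaw": 0.04},
  {"delta_pos": [2.4,-3.9,0.4],"yaw": 0.04},
  {"delta_pos": [2.4,-3.9,0.4],"yaw": 0.04},
  {"delta_pos": [2.4,-3.9,0],"yaw": 0.04},
  {"delta_pos": [2.4,-3.9,0],"yaw": 0.04},
], grip=-1)

```text
t: 1.35
tcp_pos: [0.4561, 0.1854, 0.2596]
tool_rot: [-0.035, 0.999, -0.003, -0.002]
force: [0.2, -0.1, -0.2]
finger_gap: 0.999
```

>>> send_rows([
  {"delta_pos": [0.6,-4.5,0]},
  {"delta_pos": [0.6,-4.5,0]},
  {"delta_pos": [0.6,-4.5,0]},
  {"delta_pos": [0.6,-4.5,0]},
  {"delta_pos": [0.6,-4.5,-2]},
  {"delta_pos": [0.6,-4.5,-3]},
  {"delta_pos": [0.6,-4.5,-4]},
  {"delta_pos": [0.6,-4,-4]},
  {"delta_pos": [0,0,0]},
])

```text
validation failed for argument at $.co...
```

```bash
cat >> h.py <<'E'
from scipy.spatial.transform import Rotation as R
def wpose():
    s=manip.sense(); T=np.eye(4);T[:3,:3]=R.from_quat(s['tool_rot']).as_matrix();T[:3,3]=s['tcp_pos']
    c=manip.get_calibration('wrist'); return T@np.array(c['mount']),c
def wray(T,c,u,v,z):
    d=T[:3,:3]@np.array([(u-c['cx'])/c['fx'],(v-c['cy'])/c['fy'],1]);o=T[:3,3]
    return o+d*(z-o[2])/d[2]
E
python3 - <<'E'
from h import *
T,c=wpose();np.save('T1.npy',T);print(manip.sense()['tcp_pos']);snap('wrist','w1.png')
E
```

```text
[0.45610045 0.185422   0.25961858]
```

View pics/w1.png

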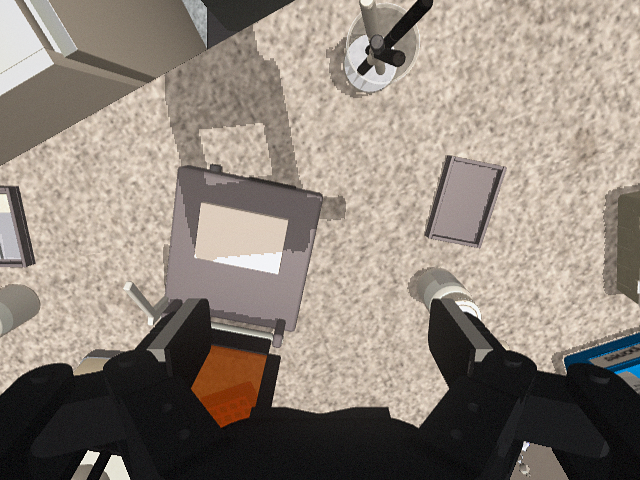

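The call was refused because every row needs a yaw. This wrist picture still gives a second fix on the plate, with corners at about (203,203), (289,218), (280,274) and (194,258).

>>> send_rows([
  {"delta_pos": [0.6,-4.5,0],"yaw": 0},
  {"delta_pos": [0.6,-4.5,0],"yaw": 0},
  {"delta_pos": [0.6,-4.5,0],"yaw": 0},
  {"delta_pos": [0.6,-4.5,0],"yaw": 0},
  {"delta_pos": [0.6,-4.5,-2],"yaw": 0},
  {"delta_pos": [0.6,-4.5,-3],"yaw": 0},
  {"delta_pos": [0.6,-4.5,-4],"yaw": 0},
  {"delta_pos": [0.6,-4,-4],"yaw": 0},
  {"delta_pos": [0,0,0],"yaw": 0},
])

```text
t: 2.52
tcp_pos: [0.5098, -0.1858, 0.1249]
tool_rot: [-0.033, 0.999, -0.005, 0.002]
force: [-0.3, 0.6, 0.2]
finger_gap: 1.0
```

Run:
```python
from h import *
c=manip.get_calibration('wrist');T=np.load('T1.npy');print(T.round(3))
w=np.array([wray(T,c,u,v,.038)[:2] for u,v in[(203,203),(289,218),(280,274),(194,258)]]);d=np.roll(w,-1,0)-w
print(w.mean(0),np.linalg.norm(d,axis=1),np.degrees(np.arctan2(d[:,1],d[:,0])))
T,c=wpose();np.save('T2.npy',T);print(manip.sense()['tcp_pos']);snap('wrist','w2.png')
```

```text
[[-0.072  0.96   0.27   0.388]
 [ 0.997  0.071  0.015  0.182]
 [-0.005  0.27  -0.963  0.402]
 [ 0.     0.     0.     1.   ]]
[0.49451113 0.10774024] [0.08718117 0.06141001 0.09108637 0.05980408] [ 84.04257781  -6.06942769 -97.05219197 170.19920835]
[ 0.50975437 -0.18578069  0.12486114]
```

View pics/w2.png

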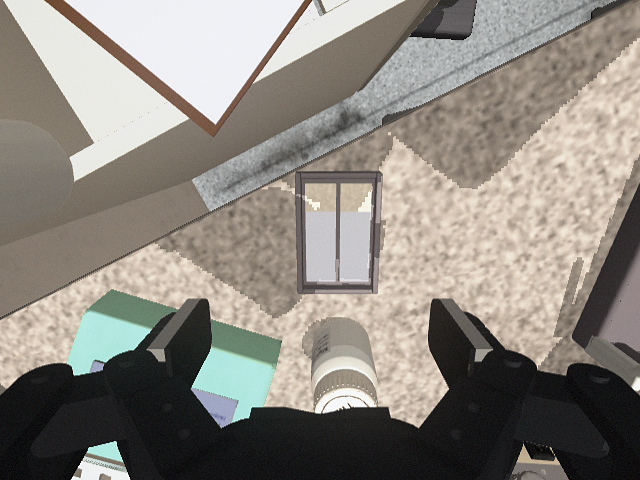

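The tray rim corners show at (297,172), (381,172), (378,292) and (299,292), with the jar below it in the image (+x).

Run:
```python
from h import *
c=manip.get_calibration('wrist');T=np.load('T2.npy')
w=np.array([wray(T,c,u,v,.014)[:2] for u,v in[(297,172),(381,172),(378,292),(299,292)]]);d=np.roll(w,-1,0)-w
print(w,w.mean(0),np.linalg.norm(d,axis=1),np.degrees(np.arctan2(d[:,1],d[:,0])))
q=manip.sense()['tool_rot'];Y=R.from_quat(q).as_matrix()[:,1];print(np.degrees(np.arctan2(Y[1],Y[0])),Y)
```

```text
[[ 0.46626431 -0.2040508 ]
 [ 0.46244538 -0.14718832]
 [ 0.5504073  -0.1395069 ]
 [ 0.5545414  -0.19820904]] [ 0.5084146  -0.17223877] [0.05699058 0.08829668 0.05884753 0.08847016] [  93.84226279    4.9907842   -85.97159868 -176.21395878]
93.8103727854463 [-0.06645109  0.99773763 -0.01019189]
```

Run:
```python
from h import *
c=manip.get_calibration('wrist');M=np.linalg.inv(np.array(c['mount']))
for z in(0,-.006,-.013,-.019):
  for x in(.011,-.011):
   for y in(.0425,-.0425):
    p=M@[x,y,z,1];print(z,x,y,(c['fx']*p[:2]/p[2]+[c['cx'],c['cy']]).round())
```

```text
0 0.011 0.0425 [420. 281.]
0 0.011 -0.0425 [215. 281.]
0 -0.011 0.0425 [416. 328.]
0 -0.011 -0.0425 [219. 328.]
-0.006 0.011 0.0425 [424. 286.]
-0.006 0.011 -0.0425 [211. 286.]
-0.006 -0.011 0.0425 [419. 336.]
-0.006 -0.011 -0.0425 [215. 335.]
-0.013 0.011 0.0425 [429. 294.]
-0.013 0.011 -0.0425 [205. 294.]
-0.013 -0.011 0.0425 [424. 345.]
-0.013 -0.011 -0.0425 [210. 345.]
-0.019 0.011 0.0425 [433. 301.]
-0.019 0.011 -0.0425 [200. 300.]
-0.019 -0.011 0.0425 [428. 353.]
-0.019 -0.011 -0.0425 [205. 353.]
```

>>> send_rows([
  {"delta_pos": [-0.2,1.4,-4],"yaw": 0},
  {"delta_pos": [0,0,-4],"yaw": 0},
  {"delta_pos": [0,0,-1],"yaw": 0},
])

```text
t: 2.95
tcp_pos: [0.5106, -0.1681, 0.0391]
tool_rot: [-0.034, 0.999, -0.007, 0.006]
force: [1.4, 0.2, 0.1]
finger_gap: 0.998
```

>>> send_rows([
  {"delta_pos": [-0.2,-0.3,-2.0],"yaw": 0},
  {"delta_pos": [0,0,-1.2],"yaw": 0},
  {"delta_pos": [0,0,0],"yaw": 0},
])

```text
t: 3.32
tcp_pos: [0.5111, -0.1696, 0.0101]
tool_rot: [-0.036, 0.999, -0.008, 0.009]
force: [-0.3, 0.1, -0.2]
finger_gap: 1.0
```

>>> send_rows([
  {"delta_pos": [-0.4,-0.15,-0.7],"yaw": 0},
  {"delta_pos": [0,0,-0.5],"yaw": 0},
  {"delta_pos": [0,0,0],"yaw": 0},
])

```text
t: 3.7
tcp_pos: [0.5082, -0.1717, -0.0004]
tool_rot: [-0.036, 0.999, -0.009, 0.01]
force: [0.1, 0.8, 0.9]
finger_gap: 0.998
```

>>> send_rows([
  {"delta_pos": [0,0,-0.25],"yaw": 0},
  {"delta_pos": [0,0,0],"yaw": 0},
])

```text
t: 3.95
tcp_pos: [0.5083, -0.1718, -0.0029]
tool_rot: [-0.036, 0.999, -0.009, 0.01]
force: [-0.1, 0.7, -0.3]
finger_gap: 1.0
```

>>> send_rows([
  {"delta_pos": [0,0,0],"yaw": 0},
  {"delta_pos": [0,0,0],"yaw": 0},
  {"delta_pos": [0,0,0],"yaw": 0},
  {"delta_pos": [0,0,0],"yaw": 0},
], grip=1, force=30)

```text
t: 4.45
tcp_pos: [0.5085, -0.1719, -0.0026]
tool_rot: [-0.036, 0.999, -0.009, 0.011]
force: [0.5, 0.6, 0.4]
finger_gap: 0.691
```

>>> send_rows([
  {"delta_pos": [0,0,1],"yaw": 0},
  {"delta_pos": [0,0,2.5],"yaw": 0},
  {"delta_pos": [0,0,4],"yaw": 0},
  {"delta_pos": [0,0,4],"yaw": 0},
  {"delta_pos": [0,0,4],"yaw": 0},
  {"delta_pos": [0,0,3],"yaw": 0},
  {"delta_pos": [0,0,0],"yaw": 0},
])

```text
t: 5.32
tcp_pos: [0.5069, -0.1709, 0.1905]
tool_rot: [-0.036, 0.999, -0.009, 0.011]
force: [-0.5, 0.7, -0.6]
finger_gap: 0.694
```

>>> send_rows([
  {"delta_pos": [-0.1,2,0],"yaw": -0.16},
  {"delta_pos": [-0.1,2.8,0],"yaw": -0.16},
  {"delta_pos": [-0.1,2.8,0],"yaw": -0.16},
  {"delta_pos": [-0.1,2.8,0],"yaw": -0.16},
  {"delta_pos": [-0.1,2.8,0],"yaw": -0.16},
  {"delta_pos": [-0.1,2.8,0],"yaw": -0.16},
  {"delta_pos": [-0.1,2.8,0],"yaw": -0.16},
  {"delta_pos": [-0.1,2.8,0],"yaw": -0.16},
  {"delta_pos": [-0.1,2.8,0],"yaw": -0.16},
  {"delta_pos": [-0.1,2.8,0],"yaw": -0.16},
])

```text
t: 6.58
tcp_pos: [0.4864, 0.1094, 0.1798]
tool_rot: [0.713, 0.701, -0.014, -0.01]
force: [0.4, 0.6, -0.4]
finger_gap: 0.693
```

```bash
cat > st.py <<'E'
from h import *
s=manip.sense();r=R.from_quat(s['tool_rot']).as_matrix();Y=r[:,1]
print(s['t'],s['tcp_pos'].round(4) if hasattr(s['tcp_pos'],'round') else s['tcp_pos'],'yawY',np.degrees(np.arctan2(Y[1],Y[0])),'z',r[:,2].round(4),'gap',s['finger_gap'],np.round(s['q'],2))
E
python3 st.py
```

```text
6.575 [0.4864 0.1094 0.1798] yawY -0.9085224401741137 z [-0.0338 -0.0063 -0.9994] gap 0.6926492928733352 [ 0.    0.45  1.78 -0.01  0.95  0.02]
```

>>> send_rows([
  {"delta_pos": [0.7,-0.2,-2],"yaw": -0.11},
  {"delta_pos": [0,0,-3],"yaw": 0},
  {"delta_pos": [0,0,-3],"yaw": 0},
  {"delta_pos": [0,0,-1],"yaw": 0},
  {"delta_pos": [0,0,0],"yaw": 0},
  {"delta_pos": [0,0,0],"yaw": 0},
])

```text
t: 7.32
tcp_pos: [0.4895, 0.1099, 0.084]
tool_rot: [0.75, 0.661, -0.016, -0.013]
force: [-0.5, -0.3, -0.4]
finger_gap: 0.694
```

```bash
python3 st.py
python3 - <<'E'
from h import *
snap('side','side2.png');im=cv2.imread('pics/side2.png')
a=cv2.resize(im[170:290,290:430],None,fx=4,fy=4,interpolation=cv2.INTER_CUBIC)
T,c=wpose();np.save('T3.npy',T);w=snap('wrist','w3.png')
cv2.imwrite('pics/c2.png',a)
E
```

```text
7.325 [0.4895 0.1099 0.084 ] yawY -7.2511752135941725 z [-0.0418 -0.0021 -0.9991] gap 0.693518425909225 [-0.    0.61  1.83 -0.    0.74  0.13]
```

View pics/w3.png

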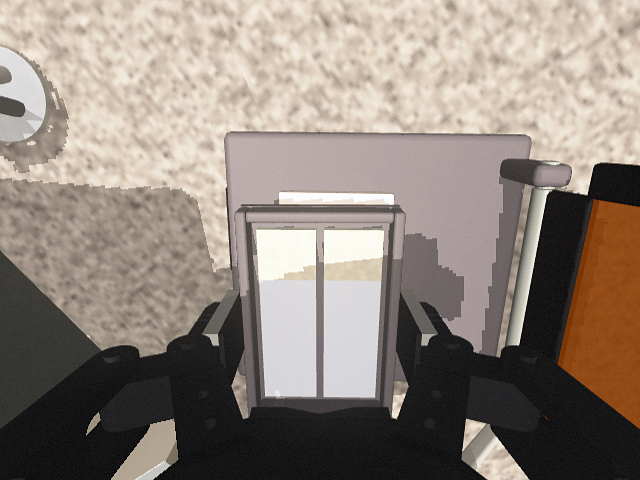

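The picture shows the plate's +y edge from (279,192) to (394,194) beyond the held tray, and the tray's far rim from about (237,208) to (404,208).

Run:
```python
from h import *
c=manip.get_calibration('wrist');T=np.load('T3.npy')
a=np.array([wray(T,c,u,v,.038)[:2] for u,v in[(279,192),(394,194)]])
b=np.array([wray(T,c,u,v,.1006)[:2] for u,v in[(237,208),(404,208)]])
for l,w,s in(('plate',a,45),('tray',b,45)):
    d=w[1]-w[0];t=np.arctan2(d[1],d[0]);n=np.array([-np.sin(t),np.cos(t)])
    print(l,w,np.linalg.norm(d),np.degrees(t),'centre',w.mean(0)-n*.045)
```

```text
plate [[0.47246752 0.1541933 ]
 [0.53074475 0.14619524]] 0.058823500457302155 -7.814553789984331 centre [0.49548761 0.10561217]
tray [[0.46765539 0.15895883]
 [0.5250152  0.15220531]] 0.05775602640574589 -6.7150647903405165 centre [0.49107336 0.11089078]
```

>>> send_rows([
  {"delta_pos": [0.3,-0.4,-1],"yaw": -0.01},
  {"delta_pos": [0,0,-1.2],"yaw": 0},
  {"delta_pos": [0,0,-0.8],"yaw": 0},
  {"delta_pos": [0,0,0],"yaw": 0},
  {"delta_pos": [0,0,0],"yaw": 0},
])

```text
t: 8.05
tcp_pos: [0.4938, 0.1054, 0.0532]
tool_rot: [0.754, 0.657, -0.015, -0.012]
force: [-0.6, -0.2, -1.4]
finger_gap: 0.694
```

```bash
python3 st.py
```

```text
8.05 [0.4938 0.1054 0.0532] yawY -7.877978580594358 z [-0.0384 -0.0017 -0.9993] gap 0.6936376613975019 [-0.01  0.67  1.84 -0.    0.67  0.13]
```

>>> send_rows([
  {"delta_pos": [0,0,-0.8],"yaw": 0},
  {"delta_pos": [0,0,-0.6],"yaw": 0},
  {"delta_pos": [0,0,0],"yaw": 0},
])

```text
t: 8.43
tcp_pos: [0.494, 0.1055, 0.0385]
tool_rot: [0.754, 0.657, -0.015, -0.012]
force: [0.1, 0.5, -1.3]
finger_gap: 0.693
```

>>> send_rows([
  {"delta_pos": [0,0,-0.15],"yaw": 0},
  {"delta_pos": [0,0,0],"yaw": 0},
])

```text
t: 8.68
tcp_pos: [0.4941, 0.1056, 0.0369]
tool_rot: [0.754, 0.657, -0.015, -0.012]
force: [0.3, -0.8, -0.9]
finger_gap: 0.693
```

>>> send_rows([
  {"delta_pos": [0,0,-0.15],"yaw": 0},
  {"delta_pos": [0,0,0],"yaw": 0},
])

```text
t: 8.93
tcp_pos: [0.4943, 0.1056, 0.0362]
tool_rot: [0.754, 0.657, -0.014, -0.011]
force: [-1.4, -0.9, 1.7]
finger_gap: 0.691
```

>>> send_rows([
  {"delta_pos": [0,0,0],"yaw": 0},
  {"delta_pos": [0,0,0],"yaw": 0},
  {"delta_pos": [0,0,0],"yaw": 0},
  {"delta_pos": [0,0,0],"yaw": 0},
], grip=-1)

```text
t: 9.43
tcp_pos: [0.4946, 0.1056, 0.0362]
tool_rot: [0.754, 0.657, -0.014, -0.011]
force: [0.0, 0.1, 0.0]
finger_gap: 0.997
```

```bash
python3 st.py
python3 - <<'E'
from h import *
T,c=wpose();np.save('T4.npy',T);w=snap('wrist','w4.png')
E
```

```text
9.425 [0.4946 0.1056 0.0362] yawY -7.8637249431161536 z [-0.036  -0.0017 -0.9993] gap 0.9970004998539976 [-0.01  0.71  1.85 -0.    0.63  0.13]
```

View pics/w4.png

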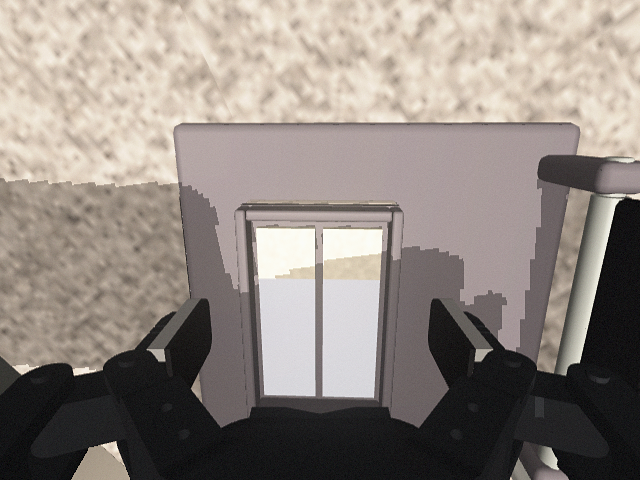

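The tray now lies released on the plate, and the plate's +y edge shows as an even thin line at row 204. I'll lift off, then check both it and the bar from above.

>>> send_rows([
  {"delta_pos": [0,0,1.5],"yaw": 0},
  {"delta_pos": [0,0,4],"yaw": 0},
  {"delta_pos": [0,0,5],"yaw": 0},
  {"delta_pos": [0,0,5],"yaw": 0},
  {"delta_pos": [0,0,5],"yaw": 0},
  {"delta_pos": [0,0,4],"yaw": 0},
  {"delta_pos": [0,0,1],"yaw": 0},
  {"delta_pos": [0,0,0],"yaw": 0},
])

```text
t: 10.48
tcp_pos: [0.4914, 0.1056, 0.3044]
tool_rot: [0.754, 0.657, -0.013, -0.01]
force: [-0.1, 0.3, 0.1]
finger_gap: 1.0
```

```bash
python3 st.py
python3 - <<'E'
from h import *
T,c=wpose();np.save('T5.npy',T);w=snap('wrist','w5.png')
E
```

```text
10.475 [0.4914 0.1056 0.3044] yawY -7.863807434219767 z [-0.0326 -0.0016 -0.9995] gap 0.9997709002850397 [-0.01  0.29  1.62 -0.    1.27  0.13]
```

View pics/w5.png

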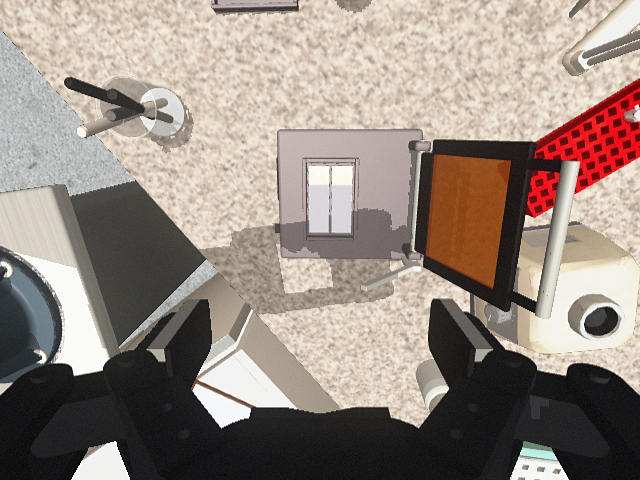

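The tray covers the plate with no white showing. The bar runs from (570,162) to (545,316).

Run:
```python
from h import *
c=manip.get_calibration('wrist');T=np.load('T5.npy')
for z in(.2,.206,.212):print(z,[wray(T,c,u,v,z)[:2].round(4) for u,v in[(570,162),(545,316)]])
print('tray rim',[wray(T,c,u,v,.052)[:2].round(4) for u,v in[(303,158),(358,158),(354,239),(305,239)]])
h=np.array([.5857,.094]);ax=np.array([np.cos(np.radians(-7.5)),np.sin(np.radians(-7.5))])
import math
for th in(113,105,95,85,75,65,55,45):
    r=math.radians(th);print(th,(h-ax*.158*math.cos(r)).round(4),round(.06+.158*math.sin(r),4))
```

```text
0.2 [array([0.6552, 0.1369]), array([0.6429, 0.0279])]
0.206 [array([0.6515, 0.1378]), array([0.6396, 0.0315])]
0.212 [array([0.6479, 0.1387]), array([0.6362, 0.0351])]
tray rim [array([0.4727, 0.1545]), array([0.5298, 0.1468]), array([0.5159, 0.0597]), array([0.4618, 0.0666])]
113 [0.6469 0.0859] 0.2054
105 [0.6262 0.0887] 0.2126
95 [0.5994 0.0922] 0.2174
85 [0.572  0.0958] 0.2174
75 [0.5452 0.0993] 0.2126
65 [0.5195 0.1027] 0.2032
55 [0.4959 0.1058] 0.1894
45 [0.4749 0.1086] 0.1717
```

>>> send_rows([
  {"delta_pos": [2.5,-0.4,0],"yaw": 0},
  {"delta_pos": [4,-0.5,0],"yaw": 0},
  {"delta_pos": [4,-0.5,0],"yaw": 0},
  {"delta_pos": [3,-0.5,0],"yaw": 0},
  {"delta_pos": [1.5,-0.2,0],"yaw": 0},
  {"delta_pos": [0,0,0],"yaw": 0},
  {"delta_pos": [0,0,0],"yaw": 0},
], grip=-0.2)

```text
t: 11.4
tcp_pos: [0.6365, 0.0841, 0.2864]
tool_rot: [0.754, 0.657, -0.026, -0.022]
force: [0.4, -0.5, -0.1]
finger_gap: 0.6
```

```bash
python3 st.py
```

```text
11.4 [0.6365 0.0841 0.2864] yawY -7.883591218091129 z [-6.750e-02 -3.000e-04 -9.977e-01] gap 0.6000063807694682 [-0.04  0.53  1.27 -0.    1.41  0.1 ]
```

>>> send_rows([
  {"delta_pos": [0.9,0.1,-1.5],"yaw": 0},
  {"delta_pos": [0,0,-2],"yaw": 0},
  {"delta_pos": [0,0,-1],"yaw": 0},
  {"delta_pos": [0,0,0],"yaw": 0},
  {"delta_pos": [0,0,0],"yaw": 0},
])

```text
t: 12.02
tcp_pos: [0.644, 0.0861, 0.2379]
tool_rot: [0.753, 0.657, -0.026, -0.023]
force: [-0.5, 0.4, -0.3]
finger_gap: 0.602
```

>>> send_rows([
  {"delta_pos": [0.2,-0.05,-1.5],"yaw": 0},
  {"delta_pos": [0,0,-1.5],"yaw": 0},
  {"delta_pos": [0,0,-1],"yaw": 0},
  {"delta_pos": [0,0,0],"yaw": 0},
])

```text
t: 12.52
tcp_pos: [0.6463, 0.0855, 0.1958]
tool_rot: [0.753, 0.657, -0.026, -0.023]
force: [0.6, -0.7, -0.3]
finger_gap: 0.601
```

>>> send_rows([
  {"delta_pos": [0,0,0],"yaw": 0},
  {"delta_pos": [0,0,0],"yaw": 0},
  {"delta_pos": [0,0,0],"yaw": 0},
  {"delta_pos": [0,0,0],"yaw": 0},
], grip=0.65, force=20)

```text
t: 13.02
tcp_pos: [0.6464, 0.0856, 0.1964]
tool_rot: [0.753, 0.657, -0.026, -0.022]
force: [-0.6, -1.4, 0.5]
finger_gap: 0.176
```

```bash
python3 st.py
python3 - <<'E'
from h import *
im=snap('side','side3.png');snap('top','top3.png')
cv2.imwrite('pics/c3.png',cv2.resize(im[100:290,290:480],None,fx=3,fy=3,interpolation=cv2.INTER_CUBIC))
E
```

```text
13.025 [0.6464 0.0856 0.1964] yawY -7.826729062230695 z [-6.840e-02 -1.000e-04 -9.977e-01] gap 0.1761932394452149 [-0.04  0.63  1.34 -0.    1.24  0.1 ]
```

View pics/c3.png

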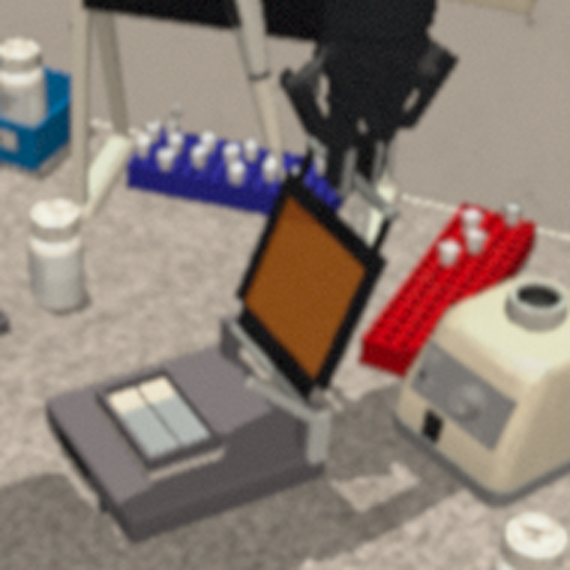

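The fingers straddle the bar and the tray sits flat on the plate. Next I'll follow the arc forward.

>>> send_rows([
  {"delta_pos": [-1,0.14,0.35],"yaw": 0},
  {"delta_pos": [-1,0.14,0.35],"yaw": 0},
  {"delta_pos": [-1.35,0.18,0.3],"yaw": 0},
  {"delta_pos": [-1.35,0.18,0.2],"yaw": 0},
  {"delta_pos": [-1.35,0.18,0.1],"yaw": 0},
  {"delta_pos": [-1.35,0.18,-0.1],"yaw": 0},
  {"delta_pos": [0,0,0],"yaw": 0},
])

```text
t: 14.0
tcp_pos: [0.5691, 0.0961, 0.2113]
tool_rot: [0.753, 0.657, -0.023, -0.02]
force: [-0.1, -0.6, 0.0]
finger_gap: 0.174
```

```bash
python3 st.py
```

```text
14.0 [0.5691 0.0961 0.2113] yawY -7.813746728162789 z [-6.070e-02 -6.000e-04 -9.982e-01] gap 0.17394127691920044 [-0.03  0.51  1.53 -0.    1.16  0.11]
```

>>> send_rows([
  {"delta_pos": [-1.25,0.16,-0.4],"yaw": 0},
  {"delta_pos": [-1.25,0.16,-0.5],"yaw": 0},
  {"delta_pos": [-1.25,0.16,-0.5],"yaw": 0},
  {"delta_pos": [-1.25,0.16,-0.6],"yaw": 0},
  {"delta_pos": [-1.2,0.16,-0.7],"yaw": 0},
  {"delta_pos": [-1.2,0.16,-0.7],"yaw": 0},
  {"delta_pos": [-0.8,0.1,-0.6],"yaw": 0},
  {"delta_pos": [0,0,0],"yaw": 0},
])

```text
t: 15.0
tcp_pos: [0.4834, 0.1073, 0.1688]
tool_rot: [0.753, 0.657, -0.022, -0.019]
force: [1.7, 0.3, -0.5]
finger_gap: 0.174
```

```bash
python3 st.py
python3 - <<'E'
from h import *
im=snap('side','side4.png')
cv2.imwrite('pics/c4.png',cv2.resize(im[140:290,270:450],None,fx=4,fy=4,interpolation=cv2.INTER_CUBIC))
E
```

```text
15.0 [0.4834 0.1073 0.1688] yawY -7.83358647031311 z [-5.870e-02 -4.000e-04 -9.983e-01] gap 0.1739075005279251 [-0.01  0.47  1.78 -0.    0.95  0.13]
```

View pics/c4.png

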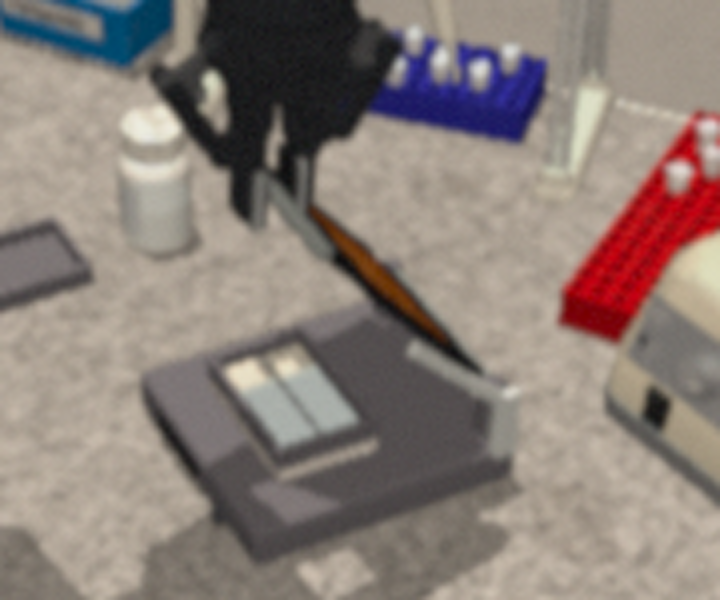

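Run:
```python
from h import *
import math
ax=np.array([math.cos(math.radians(-7.5)),math.sin(math.radians(-7.5)),0]);ay=np.array([-ax[1],ax[0],0])
h=np.array([.5857,.094,.06])
P=lambda th,r,y:(((proj('side',h-ax*r*math.cos(math.radians(th))+np.array([0,0,r*math.sin(math.radians(th))])+ay*y)+.4)-[270,140])*4).round()
print('hinge -y',P(0,0,-.072),'guide tip',P(45,.085,-.072))
for th in(40,45,50,55,60,65):print(th,'bar -y end',P(th,.158,-.054),'frame -y outer corner',P(th,.13,-.065),'bar mid',P(th,.158,0))
```

```text
hinge -y [501. 403.] guide tip [407. 349.]
40 bar -y end [284. 299.] frame -y outer corner [332. 328.] bar mid [236. 241.]
45 bar -y end [301. 278.] frame -y outer corner [346. 310.] bar mid [252. 220.]
50 bar -y end [319. 257.] frame -y outer corner [361. 293.] bar mid [269. 200.]
55 bar -y end [339. 237.] frame -y outer corner [377. 277.] bar mid [289. 180.]
60 bar -y end [360. 218.] frame -y outer corner [395. 262.] bar mid [309. 162.]
65 bar -y end [382. 201.] frame -y outer corner [413. 248.] bar mid [331. 145.]
```

The guide matches its projected position and the bar's -y end at about (325,255) reads roughly 50–51°. About 5.5° remain.

>>> send_rows([
  {"delta_pos": [-0.6,0.08,-0.4],"yaw": 0},
  {"delta_pos": [-0.5,0.06,-0.4],"yaw": 0},
  {"delta_pos": [0,0,0],"yaw": 0},
  {"delta_pos": [0,0,0],"yaw": 0},
])

```text
t: 15.55
tcp_pos: [0.4741, 0.1085, 0.1608]
tool_rot: [0.754, 0.657, -0.021, -0.018]
force: [2.2, -0.2, -1.1]
finger_gap: 0.172
```

>>> send_rows([
  {"delta_pos": [0.15,0,0],"yaw": 0},
  {"delta_pos": [0,0,0],"yaw": 0},
  {"delta_pos": [0,0,0],"yaw": 0},
  {"delta_pos": [0,0,0],"yaw": 0},
], grip=0.2)

```text
t: 16.05
tcp_pos: [0.4729, 0.1086, 0.1606]
tool_rot: [0.753, 0.657, -0.023, -0.02]
force: [-0.8, -0.3, -0.6]
finger_gap: 0.399
```

```bash
python3 st.py
```

```text
16.05 [0.4729 0.1086 0.1606] yawY -7.8442402451965485 z [-6.130e-02 -6.000e-04 -9.981e-01] gap 0.39921362192830767 [-0.    0.47  1.81 -0.    0.92  0.13]
```

Released. I'll lift straight up and check with the side camera.

>>> send_rows([
  {"delta_pos": [0,0,1],"yaw": 0},
  {"delta_pos": [0,0,2],"yaw": 0},
  {"delta_pos": [0,0,4],"yaw": 0},
  {"delta_pos": [0,0,4],"yaw": 0},
  {"delta_pos": [0,0,3],"yaw": 0},
  {"delta_pos": [0,0,0],"yaw": 0},
])

```text
t: 16.8
tcp_pos: [0.4718, 0.1086, 0.3078]
tool_rot: [0.753, 0.657, -0.023, -0.02]
force: [0.5, 0.2, -0.5]
finger_gap: 0.4
```

```bash
python3 st.py
python3 - <<'E'
from h import *
im=snap('side','side5.png')
cv2.imwrite('pics/c5.png',cv2.resize(im[140:290,270:450],None,fx=4,fy=4,interpolation=cv2.INTER_CUBIC))
E
```

```text
16.8 [0.4718 0.1086 0.3078] yawY -7.843151107571602 z [-6.050e-02 -5.000e-04 -9.982e-01] gap 0.39991333065384765 [-0.    0.27  1.64 -0.    1.3   0.13]
```

View pics/c5.png

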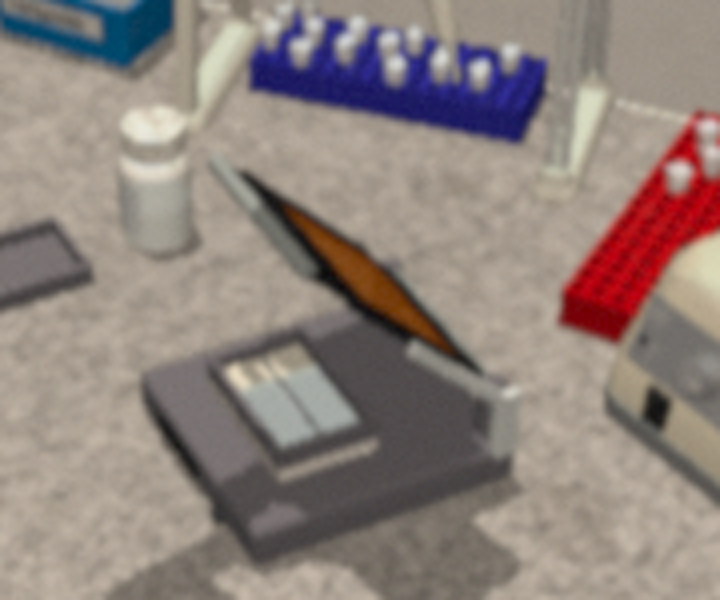

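The bar now runs from about (215,160) to (308,272). The projection for 45° puts its middle at (252,220) and its -y end at (301,278), so the cover stands at about 46–47°. The tray is unchanged.

```bash
python3 -c "
from station import manip
print(manip.sign_off())"
```

```text
the job is handed in; nothing more can be done
None
```

The tray of slides is on the viewing plate and the cover is folded to about 45° and released. I handed the job in at about 17 s; it returned no verdict.

- **Tray:** Two measurements after release put its centre within about 1–2 mm of the plate's centre and its sides within about 1° of the plate's. From above it covers the plate with no white showing.
- **Cover:** In the last side picture the bar stands at about 46–47°, against the allowed 45 ± 5°. I let go of it and lifted the gripper clear, to about 0.31 m.
- **Empty tray, jars and beaker:** The arm never came near the empty tray, jar_2 or the beaker, and I saw no sign of contact with jar_1. I did not re-measure their positions at the end.
- **What went wrong:** One move call was refused because its rows lacked a yaw value, so nothing moved and I resent it. The tool also drifted up to about 4° from vertical during the moves. This did no visible harm, as the tray settled flat when released.

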